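Load the bottle shaker and hold its keyed retainer home

ROBOT

A 6-joint arm with a two-finger parallel gripper is mounted at the origin on a cart in front of the work surface, level with it; the furniture and walls round the work are solid. World frame = base frame: x ahead of the robot, y to its left, z up, the work surface at z = 0. Lengths are in mm, angles in rad, forces in N, time in s.
With the tool pointing down it reaches from about 275 to 725 mm from the base axis. Payload 15.9 kg.
Tool frame: the origin (TCP) lies midway between the tips of the shut fingers; the grasp point (between the pads) lies 19 mm behind it; y points along the fingers, x is the direction in which the jaws open and shut, and the axes are right-handed (so a half turn about y gives the same grasp; the last joint's range is limited). The gripper opens to 85 mm and grips with 20 to 120 N. Pads are 22 mm wide; open, the fingers measure 114 mm over their backs; the gripper's body (76 mm by 85 mm) begins 54 mm behind the grasp point. The pads swing forward as they close: fully open they stand 13 mm farther back than shut.
Start: joints at [1.132, 0.213, -0.034, 1.323, 0, 1.571], TCP at [212.419, 452.619, 231.306] pointing down, gripper open.
Joint ranges: [-2.98, 2.98], [-0.74, 1.72], [-1.14, 1.35], [-2.1, 2.04], [-1.57, 1.44], [-3.14, 3.14]. Speed limits (rad/s): [1.89, 1.89, 2.39, 2.57, 3.14, 3.14].

INTERFACE

Orientations are given as a unit quaternion [w, x, y, z].
In Python, from cell import * gives the robot as it stands.
- The arm moves only by the shell command python3 -m jog 'ROWS'. ROWS is JSON, a list of rows, each a list of 7 numbers: the shift along the world's x, y, z in m, then the turn, a rotation vector about the world's x, y, z in degrees, then the gripper command: -1 is fully open, 1 is shut, values between are in proportion. A call has 1 to 10 rows; each row shifts and turns the commanded pose from where the row before left it; what a row does not reach is not made up. A row lasts 1/10 s, in which the tool goes at most 50 mm and 8.59 degrees, less where a joint would pass 70% of its speed; a pose out of reach is approached as far as the arm can. A call is refused whole if a number of a shift passes 0.05 or a number of a turn 8.59, either way. A call with a gripper value outside its range is refused whole. The fingers move at their own pace and stop on an object; the grip force is fixed at half the most. Time passes only in rows, so rows that do not move let the fingers close. It gives the time, the measured TCP pose, the force and the opening at its end, in the units of the state.
- read_state(): the state, without advancing time (a new reading comes with each control period).
- read_camera(name): name is "scene" or "top" or "wrist"; returns a dict with "img" (384x512x3 uint8, red, green, blue), "fx", "fy", "cx", "cy" (pixels), "rvec" (rotation vector, rad) and "tvec" (3), from world to camera coordinates, as OpenCV has them; the wrist camera has in their place "T_tool_cam" (4x4, takes a point from camera to tool coordinates, whose origin is the TCP and whose axes are the tool frame's). Camera axes: x right, y down, z forward; pixel columns grow to the right and rows downward; lengths in mm; the calibration is good to about 2 mm. A picture is of the moment at which its call begins: read the wrist's pose just before it. There is no depth.
- job_done(): hands the job in, once; it reports no verdict.
Trained networks look in a picture, given as the dict that the camera call returned (one of the last four; its "shot" number tells which), for a name from the list of things; names that differ only in an ending like _2 or _b are one class to them, and where a whole thing is asked for, a point or a joint stands for the part that bears it (a point fixed in the world has none). Each returns a list of dicts, best first, with "confidence" (0 to 1); they miss things now and then, are a little off and sometimes report something else, mostly with a low value. They report only what shows in the picture. A call takes as long as a camera call. They do not tell look-alikes from the thing itself.
- search_frame(picture, thing): "uv" ([column, row] in pixels, amid what is visible of it).
- place_of(picture, thing): "uv" ([column, row] in pixels: a listed point, or the origin of a listed thing).
The state is a dict: "time_s": time; "joint_positions": joint angles; "joint_velocities": joint speeds; "tau": joint torques, N m; "tcp_pos": TCP position; "eef_rot": TCP orientation; "ft_force": force on the tool from outside, world axes, zero at the start; "torque": the same for the moment, N m; "grip_width": finger opening in mm.
Only numpy, scipy, OpenCV 4.12 (cv2) and the standard library are available. Lean on these libraries where they do the work, as an engineer would, in place of code of your own. Each camera call takes 0.05 s, during which the arm holds its last target.

TASK

Load the bottle shaker: stand the two amber bottles from the bench upright in the two empty cells of its crate, one per cell, and let go of them. Then lift the four-armed retainer out of its stand by the T-handle, lower its shaft into the hub in the middle of the crate, turn it until the key slips into the keyway, and push it down against the ejector spring until the collar sits on the hub. The job ends holding: finish still gripping the handle and pushing it fully home, so that a colleague can tighten the lock screw; leave the bottles already in the crate where they stand and do not knock over or shove the other things.

Things in the scene. Friction and masses are not known exactly. Their poses are not given: they have to be found in the camera images.
- shaker: bottle shaker, fixed: white housing 196 x 158 mm (x, y) with a square aluminium crate, 148 mm, on top. Origin: centre of the underside at bench height; z up, +x to its back, dark panel with knobs at the front (-x). A cross divides the crate into 4 cells, 68 mm square, centred at (+-36, +-36) mm; floors 48 mm, wall tops 72 mm above the bench. Cells (+36,+36) and (-36,-36) already hold a bottle
- cell_near (a point): centre of the floor of the empty cell at (-36, +36) mm in the shaker's frame, 48 mm above the bench; dividers' tops 69 mm, 4 mm outer walls' tops 72 mm above the bench
- cell_far (a point): centre of the floor of the empty cell at (+36, -36) mm in the shaker's frame, 48 mm above the bench
- hub_mouth (a point): mouth of the steel hub in the crate's centre (upright sleeve, 36 mm outer diameter), on its axis, 116 mm above the bench; axes as the shaker's. Bore 18 mm, flat face, one keyway 8 mm wide along the shaker's +x, reaching 13.5 mm from the axis, as deep as the bore. A sprung brass pin waits 30 mm down. A lock screw sticks out to -x, 18 mm below the mouth
- ejector (a joint): travel of the sprung ejector pin in the hub, m: 0 when up, 0.008 with the retainer home (end stop 0.010). It pushes up with 3 N at 0 and 7.8 N at 0.008, more than the retainer weighs, and lifts the retainer 8 mm if the push ends
- retainer: steel shaft with an aluminium cross of 4 arms (tips 64 mm from the axis, at 45 degrees to x and y, 41 to 50 mm up) and a black T-handle; 0.22 kg; upright in the stand's hole. Origin: on the axis at the underside of the 32 mm collar; z up, +x is the key's side, shown by a rib on the disc and a metal pin on the handle. Home: origin at point hub_mouth, axes as the shaker's
- shaft_tip (a point): lower end of the retainer's shaft, 38 mm below its origin. Shaft 16 mm diameter; the lowest 12 mm is a plain pilot (its last 7 mm tapered to 7 mm) and enters the bore first; above it the key, 26 mm long up to the collar, 6 mm wide, reaching 12 mm from the axis. Out of line, the key rests on the hub's face with the retainer 26 mm above home; the sprung pin is met 8 mm above home
- grip (a point): centre of the retainer's handle bar, 74 mm above its origin; the bar is 54 mm long along x, 16 mm wide along y, 20 mm high (64 to 84 mm above the origin); pinch it across its width
- stand: grey round storage stand, fixed: foot 92 mm diameter, column 64 mm diameter, 50 mm high; the shaft hangs in a round hole 28 mm wide and about 39 mm deep, the collar rests on its top. Origin: centre of the underside
- bottle_1: amber glass bottle with a black cap, 52 mm diameter, 105 mm high, 0.17 kg, standing on the bench; origin: centre of its underside. The body is straight to about 60 mm high; grasp it there
- bottle_2: a second bottle of the same kind, standing on the bench; origin: centre of its underside
- bottle_3: a bottle of the same kind that already stands in the crate cell at (+36, +36) mm; stays there
- bottle_4: a bottle of the same kind that already stands in the crate cell at (-36, -36) mm; stays there
- cylinder: bystander: clear measuring cylinder, 154 mm high, tube 24 mm, hexagon foot 55 x 63 mm; stands among the bottles and may change places with them
- pot: bystander: small white pot with orange lid, 40 mm diameter, 42 mm high; at the left, beside the tall instrument stack (fixed, y above 0.45 in the world, higher than the arm's work)
- beaker: bystander: clear beaker, 52 mm diameter, 68 mm high, near the bench's front edge
- timer: bystander: small white bench timer, 56 x 62 x 16 mm, at the right front. Behind it, right of the shaker, stands a fixed black computer tower (x from 0.49 to 0.85, y from -0.44 to -0.26 in the world, 0.36 m high); swing the arm and gripper clear of it
- wrench: bystander: open-ended wrench lying on the bench, 136 x 26 x 5 mm, origin at its centre, long along its y
Things that resemble listed ones, but are neither listed nor needed, are in the scene too. Leave any purple or yellow look-alike of the bottle_1 alone.

How it is judged:
By the outcome, as a careful person would: the job done as asked, in the order asked, and still so for the second after the job is handed in, while the arm keeps its last pose, push and grip.
It also fails if it takes over 72 s, if anything falls off the work surface, if the arm or the gripper's body presses on something with over 40 N, if the wrist force passes 120 N, or if a joint passes its speed limit or range.

## Working session

There is one attempt and no reset: what is moved stays moved. The work goes in short steps, Python scripts to look and compute and a shell command to move; the robot and the scene stay as the last step left them, time stands still between calls to the robot, and variables do not carry over. Pictures are saved under pics/ and viewed, and the job is handed in when it is done.

```bash
ls; mkdir -p pics; python3 - <<'E'
from cell import *
import cv2
s=read_state(); print(s)
for n in ["scene","top","wrist"]:
    p=read_camera(n); cv2.imwrite(f"pics/{n}0.png",p["img"][:,:,::-1])
    print(n,{k:v for k,v in p.items() if k!="img"})
E
```

```text
pics
{'time_s': 0.0, 'joint_positions': array([ 1.13199822e+00,  2.13362944e-01, -3.50497453e-02,  1.32351234e+00,
        1.02846120e-05,  1.57078672e+00]), 'joint_velocities': array([-3.26561791e-04, -1.72487573e-04, -3.24770613e-05,  7.20277336e-04,
       -1.54447733e-03, -2.14696633e-04]), 'tau': array([ 3.03304125e-05, -6.86171007e+01,  4.87109292e+01,  1.79968367e-02,
       -2.43612676e-04,  4.00004126e-05]), 'tcp_pos': array([212.27734716, 452.32264308, 230.81648877]), 'eef_rot': array([-0.59662293,  0.59704478,  0.37885668, -0.37953423]), 'ft_force': array([-0.8818028 ,  0.43978916, -0.21234019]), 'torque': array([ 0.02618371,  0.02511019, -0.01513728]), 'grip_width': 85.19421345454036}
scene {'fx': 364.16789258475677, 'fy': 364.16789258475677, 'cx': 256.50658878872264, 'cy': 188.26219880315747, 'rvec': array([ 2.09146149, -0.87432191,  0.42879517]), 'tvec': array([-311.39912684,  343.49719065,  752.48931658]), 'shot': 1}
top {'fx': 441.3652491188167, 'fy': 441.3652491188167, 'cx': 265.4333248506235, 'cy': 197.85149020479173, 'rvec': array([ 2.13276224, -2.13982577,  0.14968826]), 'tvec': array([  80.33831089,  532.7279952 , 1108.81642304]), 'shot': 2}
wrist {'fx': 320.34895818904903, 'fy': 320.34895818904903, 'cx': 256.92234010853394, 'cy': 184.41751308257201, 'T_tool_cam': array([[ 9.99999678e-01, -6.29029776e-04,  4.98418727e-04,
         7.81390578e-01],
       [-6.74177375e-04, -3.21471158e-01,  9.46919131e-01,
        -1.42536338e+02],
       [-4.35413083e-04, -9.46919162e-01, -3.21471478e-01,
         8.27549603e+01],
       [ 0.00000000e+00,  0.00000000e+00,  0.00000000e+00,
         1.00000000e+00]]), 'shot': 3}
```

View pics/scene0.png

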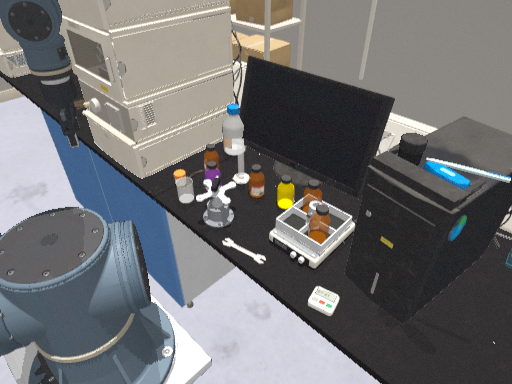

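View pics/top0.png

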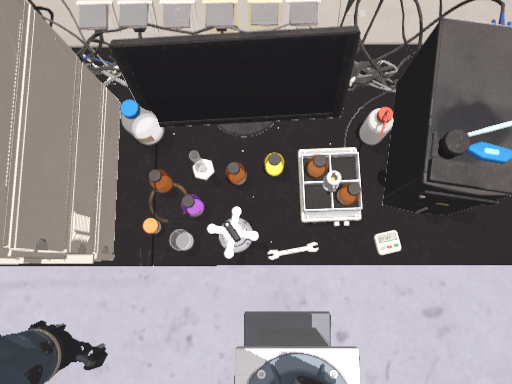

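View pics/wrist0.png

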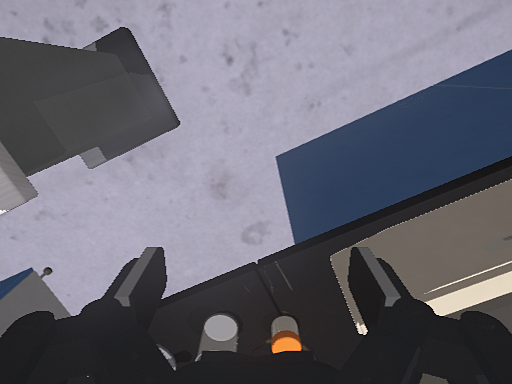

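```bash
cat > h.py <<'E'
from cell import *
import cv2, numpy as np
from scipy.spatial.transform import Rotation as R
def pose(s):
    q=s["eef_rot"]; T=np.eye(4); T[:3,:3]=R.from_quat([q[1],q[2],q[3],q[0]]).as_matrix(); T[:3,3]=s["tcp_pos"]; return T
def cam(name):
    s=read_state(); p=read_camera(name)
    if name=="wrist":
        T=pose(s)@p["T_tool_cam"]; p["Rcw"]=T[:3,:3]; p["o"]=T[:3,3]
    else:
        Rm=cv2.Rodrigues(p["rvec"])[0]; p["Rcw"]=Rm.T; p["o"]=-Rm.T@p["tvec"]
    return p
def orig(p): return {k:v for k,v in p.items() if k not in("Rcw","o")}
def ray(p,uv):
    d=p["Rcw"]@np.array([(uv[0]-p["cx"])/p["fx"],(uv[1]-p["cy"])/p["fy"],1]); return p["o"],d/np.linalg.norm(d)
def onz(p,uv,z):
    o,d=ray(p,uv); return o+d*(z-o[2])/d[2]
def proj(p,X):
    c=p["Rcw"].T@(np.asarray(X,float)-p["o"]); return np.array([p["fx"]*c[0]/c[2]+p["cx"],p["fy"]*c[1]/c[2]+p["cy"]])
def tri(rays):
    A=np.zeros((3,3));b=np.zeros(3)
    for o,d in rays:
        M=np.eye(3)-np.outer(d,d);A+=M;b+=M@o
    return np.linalg.solve(A,b)
E
python3 - <<'E'
from h import *
Z={"bottle_1":0,"shaker":0,"hub_mouth":116,"cell_near":48,"cell_far":48,"retainer":50,"grip":124,"stand":0,"cylinder":0,"pot":0,"beaker":0,"timer":0,"wrench":0,"shaft_tip":12}
for n in ["top","scene"]:
    p=cam(n)
    print(n,p["o"].round(0))
    for t,z in Z.items():
        for r in place_of(p,t):
            if r["confidence"]>.25: print(t,np.round(r["uv"],1),round(r["confidence"],2),onz(p,r["uv"],z).round(1))
s=read_state();print(s["time_s"],pose(s).round(3))
E
```

```text
top [ 358.   64. 1178.]
bottle_1 [315.4 168.8] 0.73 [618.8 -57.2   0. ]
bottle_1 [345.1 198.4] 0.67 [ 536.9 -135.5    0. ]
bottle_1 [193.5 209.2] 0.66 [509.2 273.    0. ]
bottle_1 [236.9 179.4] 0.62 [590.4 156.6   0. ]
bottle_1 [164.7 184.6] 0.58 [577.  353.1   0. ]
bottle_1 [275.1 168.3] 0.56 [620.8  52.5   0. ]
shaker [328.4 183.2] 0.91 [578.7 -91.6   0. ]
hub_mouth [334.3 177.6] 0.8 [570.9 -91.  116. ]
cell_near [385.6 243.5] 0.49 [ 413.3 -226.6   48. ]
cell_far [343.9 166.2] 0.74 [ 614.7 -126.7   48. ]
cell_far [316.4 169.9] 0.38 [605.2 -54.8  48. ]
retainer [231.9 232.1] 0.88 [443.4 164.4  50. ]
grip [232.1 230.6] 0.84 [441.4 157.4 124. ]
stand [234.6 234. ] 0.92 [442.1 161.6   0. ]
pot [153.3 225.9] 0.79 [464.5 380.1   0. ]
beaker [186.8 242.1] 0.98 [420.9 289.    0. ]
beaker [342.9 164.4] 0.38 [ 630.7 -132.3    0. ]
timer [385.8 241.8] 0.74 [ 420.1 -239.6    0. ]
wrench [298.  250.5] 0.61 [397.9  -6.9   0. ]
shaft_tip [345.1 166.4] 0.68 [ 622.3 -136.    12. ]
scene [ -55. -490.  733.]
bottle_1 [319.1 237.9] 0.83 [ 579.4 -111.3    0. ]
bottle_1 [254.  195.2] 0.8 [585.9 151.8   
[... 661 characters left out ...]
  0. ]
cylinder [240.3 178.8] 0.9 [615.9 247.4   0. ]
cylinder [255.3 194.4] 0.63 [591.8 151.7   0. ]
pot [179.8 180.3] 0.61 [466.6 386.3   0. ]
pot [219.3 215.1] 0.49 [445.7 158.8   0. ]
beaker [184.7 196.7] 0.71 [425.4 303.4   0. ]
beaker [240.6 178.5] 0.41 [617.8 247.9   0. ]
timer [326.2 302. ] 0.58 [ 423.2 -249.1    0. ]
wrench [244.5 251.5] 0.51 [398.    0.4   0. ]
shaft_tip [220.9 213.1] 0.89 [446.6 151.5  12. ]
shaft_tip [324.8 303.6] 0.49 [ 409.6 -253.3   12. ]
1.65 [[ 4.25000e-01 -0.00000e+00 -9.05000e-01  2.12407e+02]
 [ 9.05000e-01  0.00000e+00  4.25000e-01  4.52641e+02]
 [ 0.00000e+00 -1.00000e+00  0.00000e+00  2.31301e+02]
 [ 0.00000e+00  0.00000e+00  0.00000e+00  1.00000e+00]]
```

```bash
python3 - <<'E'
from h import *
p=cam("top"); im=p["img"][:,:,::-1]
a=cv2.resize(im[140:235,290:375],None,fx=6,fy=6,interpolation=cv2.INTER_CUBIC); cv2.imwrite("pics/crate.png",a)
b=cv2.resize(im[200:262,200:300],None,fx=7,fy=7,interpolation=cv2.INTER_CUBIC); cv2.imwrite("pics/ret.png",b)
q=cam("scene"); c=cv2.resize(q["img"][140:275,165:365,::-1],None,fx=4,fy=4,interpolation=cv2.INTER_CUBIC); cv2.imwrite("pics/sc.png",c)
E
```

```text
(no output)
```

View pics/crate.png

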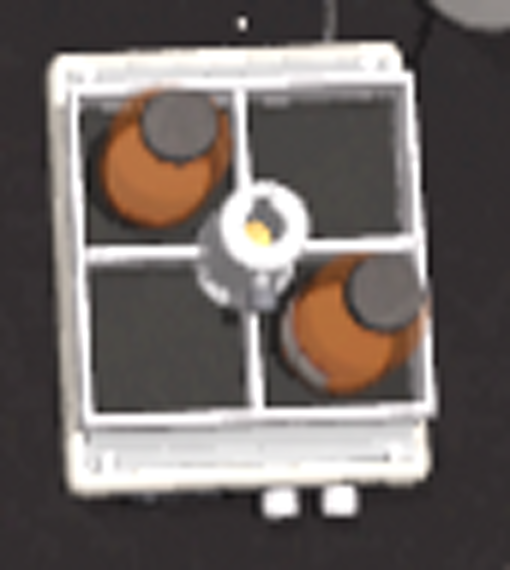

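View pics/ret.png

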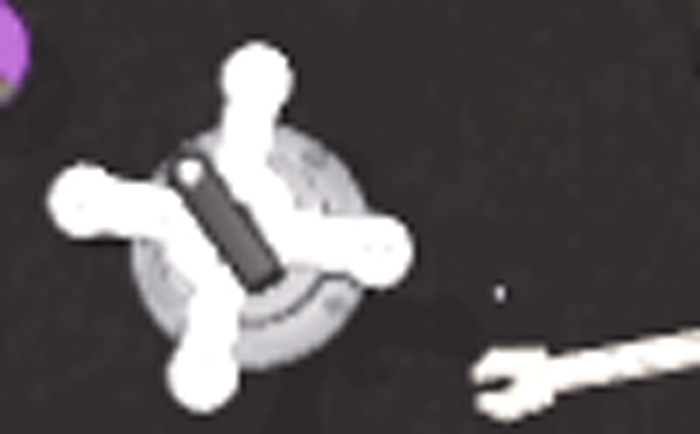

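View pics/sc.png

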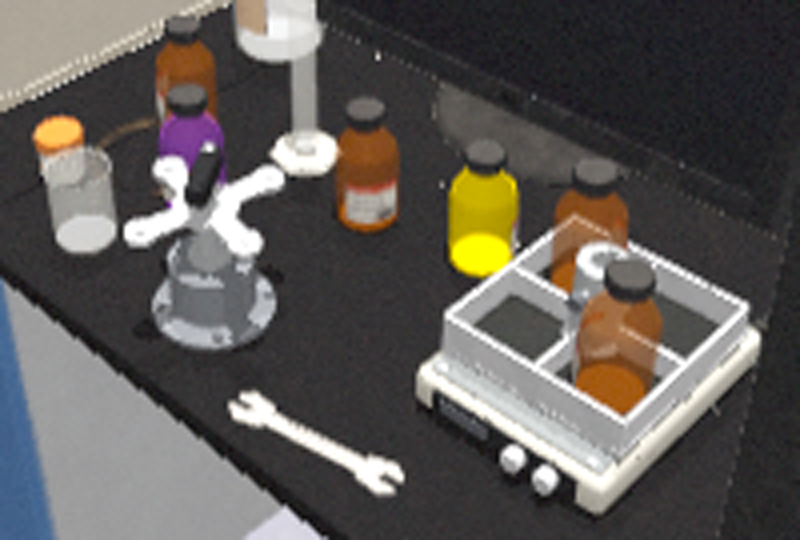

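```bash
python3 - <<'E'
from h import *
p=cam("top")
f=lambda x,y,s,ox,oy:((x+.5)/s-.5+ox,(y+.5)/s-.5+oy)
C=[onz(p,f(x,y,6,290,140),72) for x,y in[(73,86),(411,75),(434,410),(87,418)]]
C=np.array(C);print(C.round(1),C.mean(0).round(1))
for i in range(4):
    d=C[(i+1)%4]-C[i];print(np.linalg.norm(d).round(1),np.degrees(np.arctan2(d[1],d[0])).round(1))
print("hub",onz(p,f(265,227,6,290,140),116).round(1))
a=onz(p,f(190,172,7,200,200),134);b=onz(p,f(263,277,7,200,200),134)
print(a,b,(a+b)/2,np.linalg.norm(a-b),np.degrees(np.arctan2(*(a-b)[[1,0]])))
# arms tips top at z=100
for x,y in[(257,80),(82,202),(203,375),(378,250)]: print(onz(p,f(x,y,7,200,200),98).round(1))
E
```

```text
[[ 642.2  -15.5   72. ]
 [ 646.2 -160.1   72. ]
 [ 501.6 -164.8   72. ]
 [ 498.8  -19.2   72. ]] [572.2 -89.9  72. ]
144.7 -88.4
144.7 -178.1
145.6 91.1
143.5 1.5
hub [571.4 -89.6 116. ]
[455.97821599 169.48684374 134.        ] [420.38539101 144.44513141 134.        ] [438.1818035  156.96598758 134.        ] 43.5193812731982 35.12871225315211
[491.8 149.8  98. ]
[448.9 210.9  98. ]
[388.6 167.8  98. ]
[431.8 107.1  98. ]
```

```bash
python3 -m jog '[[0.01,-0.035,0,0,0,-3,-1],[0.01,-0.035,0,0,0,-3,-1],[0.03,-0.028,0,0,0,-3,-1],[0.04,0,0,0,0,-3,-1],[0.045,0,0,0,0,-3,-1],[0.045,0,0,0,0,-3.2,-1],[0.045,0,0,0,0,0,-1],[0.045,0,0,0,0,0,-1],[0.04,0,0,0,0,0,-1],[0.03,0,-0.02,0,0,0,-1]]'; python3 - <<'E'
from h import *
s=read_state();print(s["tcp_pos"],s["joint_positions"].round(3),s["time_s"]);print(pose(s)[:3,:3].round(3))
p=cam("wrist"); cv2.imwrite("pics/w1.png",p["img"][:,:,::-1])
for r in place_of(p,"bottle_1"): print(r,onz(p,r["uv"],0).round(1))
for z in(0,60): print(proj(p,[576,354,z]))
E
```

```text
time_s: 2.8
tcp_pos: [555.6, 354.6, 212.7]
eef_rot: [0.65, -0.649, -0.281, 0.278]
ft_force: [0.5, 0.7, 0.7]
grip_width: 85.2
[555.5585856  354.62478061 212.69271072] [ 0.568  0.562  0.429  1.434 -0.     1.326] 2.8
[[ 0.687  0.003 -0.727]
 [ 0.727  0.002  0.687]
 [ 0.003 -1.    -0.001]]
{'uv': [168.0, 281.2], 'confidence': 0.8} [601.1 154.2   0. ]
{'uv': [271.2, 170.2], 'confidence': 0.73} [582.9 353.8   0. ]
{'uv': [177.6, 179.4], 'confidence': 0.65} [516.1 267.2   0. ]
[267.30150759 165.89579095]
[269.4468886  182.41718947]
```

View pics/w1.png

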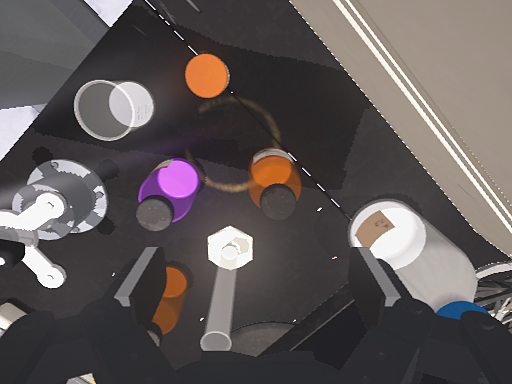

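```bash
python3 - <<'E'
from h import *
s=read_state();print(s["tcp_pos"])
p=cam("wrist"); cv2.imwrite("pics/w2.png",cv2.resize(p["img"][120:260,200:330,::-1],None,fx=4,fy=4))
print(onz(p,(277,202),105))
for r in place_of(p,"bottle_1"): print(r,onz(p,r["uv"],0).round(1))
t=cam("top"); cv2.imwrite("pics/t2.png",cv2.resize(t["img"][140:240,120:290,::-1],None,fx=4,fy=4,interpolation=cv2.INTER_CUBIC))
E
```

```text
[554.63907183 353.3531424  207.37193445]
[577.40780891 355.15857827 105.        ]
{'uv': [176.6, 178.5], 'confidence': 0.96} [512. 267.   0.]
{'uv': [274.1, 169.0], 'confidence': 0.69} [580.5 355.8   0. ]
{'uv': [166.7, 286.0], 'confidence': 0.65} [600.9 148.7  -0. ]
```

View pics/w2.png

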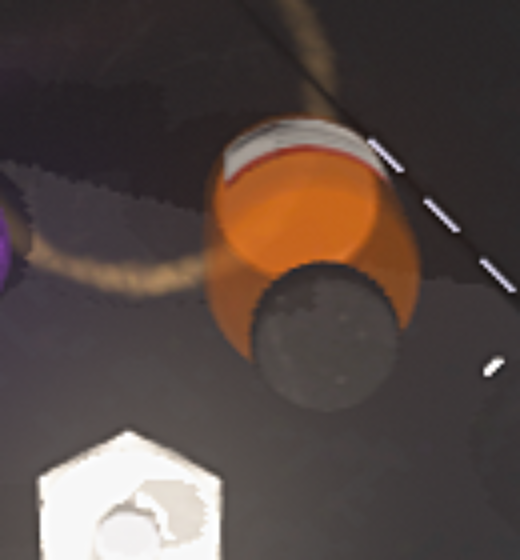

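View pics/t2.png

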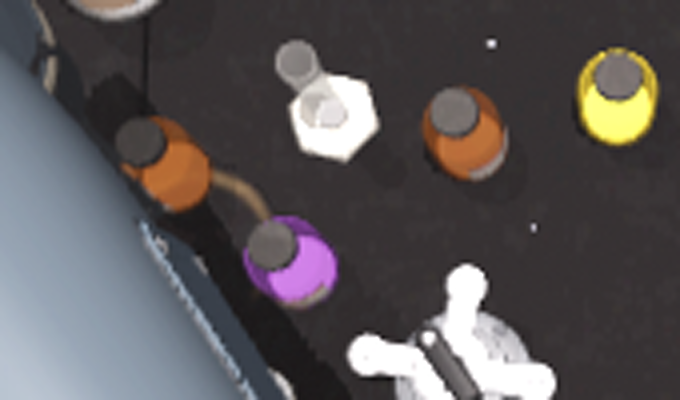

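```bash
python3 - <<'E'
from h import *
for i in range(3):
    p=cam("wrist"); s=read_state();print(s["tcp_pos"].round(1),s["ft_force"].round(1))
print(onz(p,(280.8,203.6),105))
t=cam("top")
print(onz(t,(154.9,175.1),105),onz(t,(233.6,167.4),105))
E
```

```text
[551.8 354.9 212. ] [ 0.4 -0.1  0.1]
[551.8 355.  212.3] [-0.   0.7 -0.2]
[551.9 355.  212.5] [-0.4  0.5 -0.4]
[579.96181838 357.3965953  105.        ]
[581.61768792 352.58240523 105.        ] [600.18081205 156.81246212 105.        ]
```

```bash
python3 -m jog '[[0.014,0,-0.02,0,0,0,-1],[0.0135,0,-0.03,0,0,0,-1],[0,0,-0.04,0,0,0,-1],[0,0,-0.04,0,0,0,-1],[0,0,-0.03,0,0,0,-1],[0,0,-0.012,0,0,0,-1],[0,0,0,0,0,0,-1]]'; python3 - <<'E'
from h import *
p=cam("wrist"); cv2.imwrite("pics/w3.png",p["img"][:,:,::-1]);s=read_state();print(s["tcp_pos"].round(1),s["ft_force"].round(1))
E
```

```text
time_s: 3.95
tcp_pos: [579.0, 354.4, 38.7]
eef_rot: [-0.649, 0.649, 0.28, -0.281]
ft_force: [0.6, -1.1, 0.2]
grip_width: 85.6
[579.9 354.9  40.3] [-0.2 -0.7  0.3]
```

View pics/w3.png

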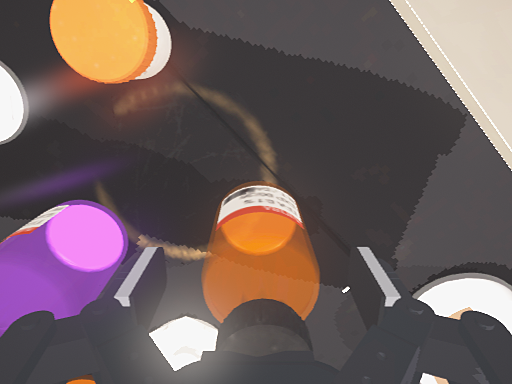

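The bottle stands between the pads: its centre is at about column 262, and the pads are at 140 and 378. Closing the gripper.

```bash
python3 -m jog '[[0,0,-0.002,0,0,0,-1],[0,0,0,0,0,0,1],[0,0,0,0,0,0,1],[0,0,0,0,0,0,1],[0,0,0,0,0,0,1],[0,0,0,0,0,0,1],[0,0,0,0,0,0,1]]';python3 -m jog '[[0,0,0.02,0,0,0,1],[0,0,0.03,0,0,0,1],[0,0,0.04,0,0,0,1],[0,0,0.04,0,0,0,1],[0,0,0.04,0,0,0,1],[0,0,0,0,0,0,1]]'; python3 - <<'E'
from h import *
p=cam("wrist"); cv2.imwrite("pics/w4.png",p["img"][:,:,::-1]);s=read_state();print(s["tcp_pos"].round(1),s["ft_force"].round(1),s["grip_width"])
E
```

```text
time_s: 4.7
tcp_pos: [580.4, 354.8, 38.5]
eef_rot: [0.649, -0.649, -0.281, 0.279]
ft_force: [-2.5, -1.8, 9.5]
grip_width: 49.3
time_s: 5.3
tcp_pos: [581.7, 355.7, 213.5]
eef_rot: [0.65, -0.649, -0.283, 0.277]
ft_force: [1.0, 0.9, -1.1]
grip_width: 49.0
[581.1 355.3 210.3] [ 0.2  0.6 -2.3] 49.19698039774871
```

View pics/w4.png

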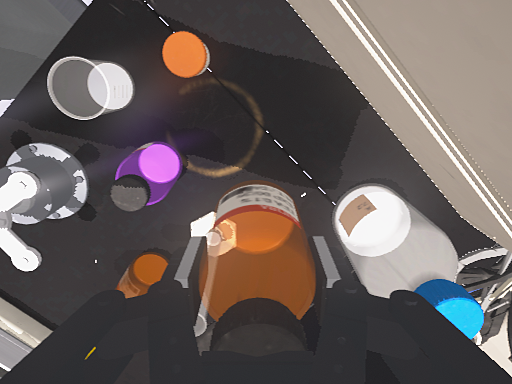

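```bash
python3 -m jog '[[0,-0.0095,0.03,0,0,0,1],[0,-0.03,0.01,0,0,0,1],[0,-0.04,0,0,0,0,1],[0,-0.04,0,0,0,0,1],[0,-0.04,0,0,0,0,1],[0,-0.04,0,0,0,0,1],[0,-0.04,0,0,0,0,1],[0,-0.04,0,0,0,0,1],[0,-0.04,0,0,0,0,1],[0,-0.04,0,0,0,0,1]]'; python3 -m jog '[[0.005,-0.04,0,0,0,0,1],[0.01,-0.04,0,0,0,0,1],[0.01,-0.03,0,0,0,0,1],[0.005,-0.01,0,0,0,0,1],[0,0,0,0,0,0,1],[0,0,0,0,0,0,1]]';  python3 - <<'E'
from h import *
p=cam("wrist"); cv2.imwrite("pics/w5.png",p["img"][:,:,::-1])
p=cam("top"); cv2.imwrite("pics/t5.png",cv2.resize(p["img"][100:270,260:430,::-1],None,fx=4,fy=4));
p=cam("scene"); cv2.imwrite("pics/s5.png",p["img"][:,:,::-1])
for i in range(3): s=read_state();print(s["tcp_pos"].round(1),s["ft_force"].round(1),s["grip_width"],s["joint_positions"].round(2))
E
```

```text
time_s: 6.35
tcp_pos: [579.1, -6.5, 246.1]
eef_rot: [0.65, -0.649, -0.279, 0.281]
ft_force: [0.1, 0.5, -2.1]
grip_width: 49.0
time_s: 6.95
tcp_pos: [609.6, -124.1, 246.5]
eef_rot: [0.65, -0.649, -0.28, 0.28]
ft_force: [-0.8, 1.2, -2.2]
grip_width: 49.2
[ 609.7 -123.7  247.3] [ 0.3  0.1 -2.2] 49.01838919537535 [-0.2   0.48  0.38  1.47  0.    0.55]
[ 609.7 -123.7  247.3] [ 0.3  0.1 -2.2] 49.01838919537535 [-0.2   0.48  0.38  1.47  0.    0.55]
[ 609.7 -123.7  247.3] [ 0.3  0.1 -2.2] 49.01838919537535 [-0.2   0.48  0.38  1.47  0.    0.55]
```

View pics/w5.png

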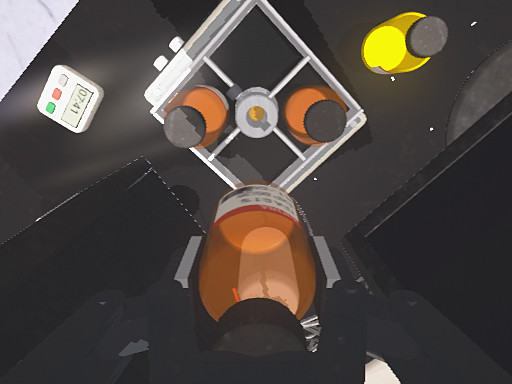

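View pics/t5.png

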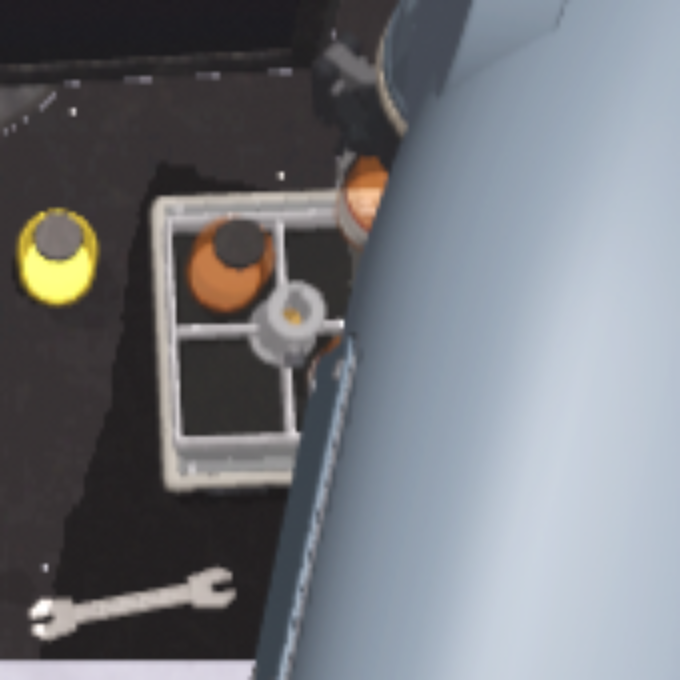

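View pics/s5.png

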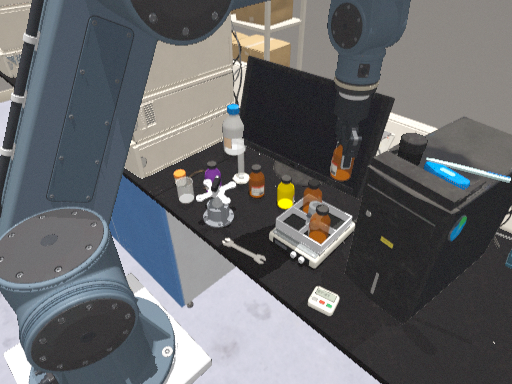

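```bash
python3 - <<'E'
from h import *
p=cam("wrist");s=read_state();print(s["tcp_pos"].round(1))
cv2.imwrite("pics/w6.png",cv2.resize(p["img"][0:200,140:380,::-1],None,fx=3.3,fy=3.3,interpolation=cv2.INTER_CUBIC))
print("hub",onz(p,(257,113),116))
for t,z in(("hub_mouth",116),("cell_near",48),("cell_far",48),("shaker",0)):
    for r in place_of(p,t)[:2]: print(t,r,onz(p,r["uv"],z).round(1))
print("bottle base pred",proj(p,s["tcp_pos"]+[0,0,-37.5]),"model",proj(p,[571.8,-90,116]),proj(p,[609,-125,48]))
E
```

```text
[ 609.8 -123.8  247.5]
hub [571.49142517 -86.32616422 116.        ]
hub_mouth {'uv': [255.7, 117.6], 'confidence': 0.88} [573.5 -89.7 116. ]
cell_near {'uv': [257.9, 56.5], 'confidence': 0.77} [537.4 -52.9  48. ]
cell_far {'uv': [254.1, 156.1], 'confidence': 0.66} [ 608.4 -125.4   48. ]
shaker {'uv': [258.9, 106.0], 'confidence': 0.59} [576.3 -87.6   0. ]
bottle base pred [255.5212631  218.42152434] model [254.07524683 116.31918414] [254.71772351 156.2696847 ]
```

View pics/w6.png

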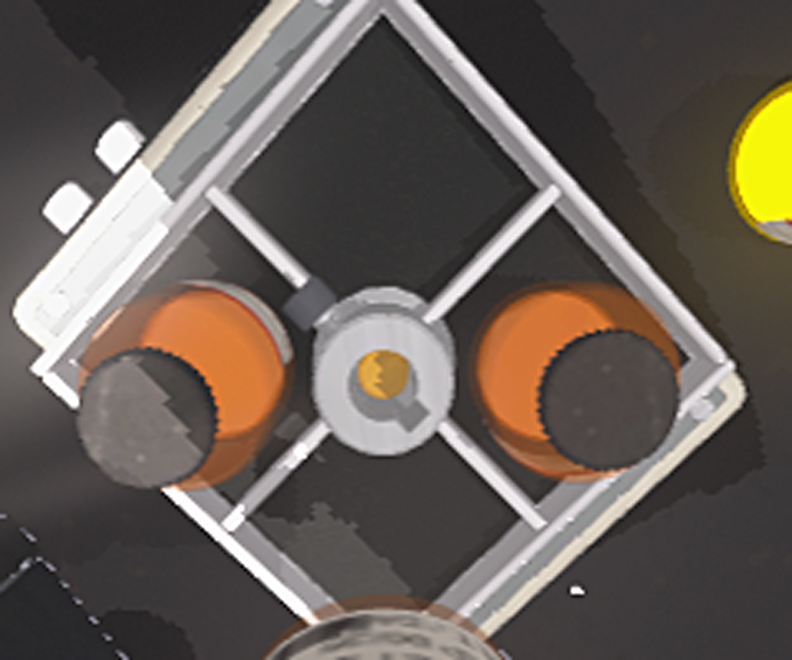

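```bash
python3 -m jog '[[0,0,-0.03,0,0,0,1],[0,0,-0.04,0,0,0,1],[0,0,-0.04,0,0,0,1],[0,0,-0.025,0,0,0,1],[0,0,-0.015,0,0,0,1],[0,0,-0.005,0,0,0,1],[0,0,0,0,0,0,1]]';  python3 - <<'E'
from h import *
p=cam("wrist"); cv2.imwrite("pics/w7.png",p["img"][:,:,::-1])
p=cam("scene"); cv2.imwrite("pics/s7.png",cv2.resize(p["img"][120:290,240:420,::-1],None,fx=4,fy=4))
s=read_state();print(s["tcp_pos"].round(1),s["ft_force"].round(1),s["grip_width"])
E
```

```text
time_s: 8.05
tcp_pos: [609.7, -124.7, 92.1]
eef_rot: [0.649, -0.649, -0.28, 0.28]
ft_force: [-0.4, 0.5, -1.0]
grip_width: 49.2
[ 610.5 -124.9   93.4] [ 0.6  0.8 -2.6] 48.95655578534571
```

View pics/w7.png

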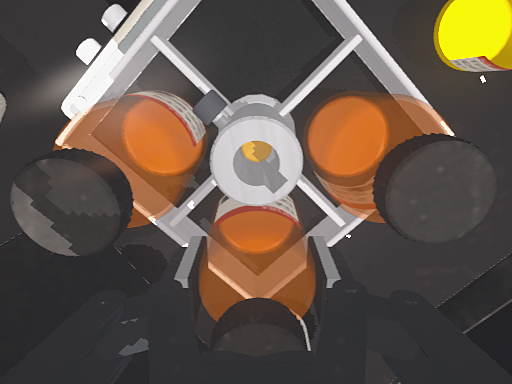

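View pics/s7.png

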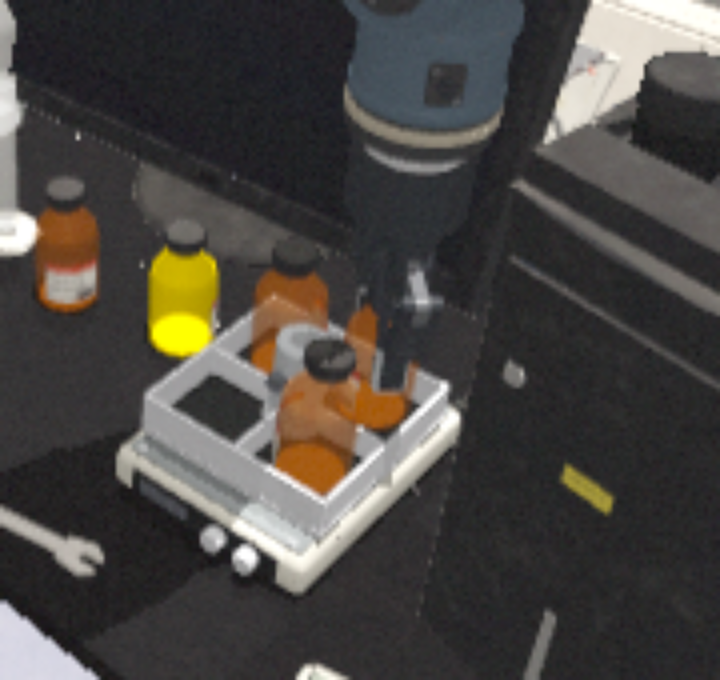

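The bottle is inside the far cell. The hub ring, at about (257,159), lies in line with the bottle. Now setting it down.

```bash
python3 -m jog '[[0,0,-0.003,0,0,0,1],[0,0,-0.002,0,0,0,1],[0,0,-0.002,0,0,0,1],[0,0,0,0,0,0,1]]';  python3 -m jog '[[0,0,0,0,0,0,0.0],[0,0,0,0,0,0,-0.2],[0,0,0,0,0,0,-0.5],[0,0,0,0,0,0,-0.5]]'; python3 - <<'E'
from h import *
p=cam("wrist"); cv2.imwrite("pics/w8.png",p["img"][:,:,::-1])
s=read_state();print(s["tcp_pos"].round(1),s["ft_force"].round(1),s["grip_width"])
E
```

```text
time_s: 8.55
tcp_pos: [610.4, -125.1, 86.5]
eef_rot: [-0.649, 0.65, 0.28, -0.28]
ft_force: [-3.8, -0.5, 10.9]
grip_width: 49.4
time_s: 8.95
tcp_pos: [609.9, -124.9, 85.3]
eef_rot: [-0.649, 0.649, 0.28, -0.28]
ft_force: [-0.1, 0.8, 0.0]
grip_width: 63.7
[ 609.9 -124.9   85.2] [-0.1 -0.2  0.5] 63.787232145907105
```

View pics/w8.png

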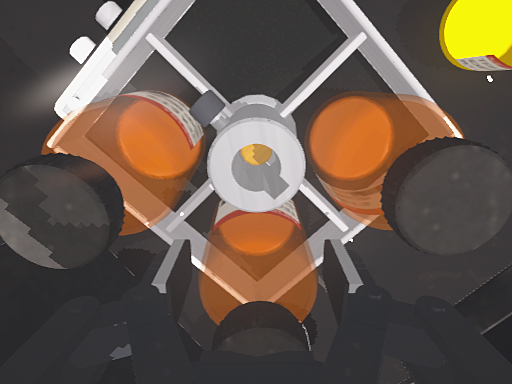

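```bash
python3 -m jog '[[0,0,0.02,0,0,0,-0.5],[0,0,0.045,0,0,0,-0.5],[0,0,0.045,0,0,0,-1],[0,0.02,0.04,0,0,0,-1],[-0.01,0.045,0,0,0,0,-1],[-0.005,0.045,0,0,0,0,-1],[0,0.045,0,0,0,0,-1],[0,0.045,0,0,0,0,-1],[0,0.045,0,0,0,0,-1],[0,0.034,0,0,0,0,-1]]'; python3 -m jog '[[0,0,-0.02,0,0,0,-1],[0,0,0,0,0,0,-1]]'; python3 - <<'E'
from h import *
p=cam("wrist"); cv2.imwrite("pics/w9.png",p["img"][:,:,::-1])
s=read_state();print(s["tcp_pos"].round(1),s["ft_force"].round(1),s["grip_width"])
for r in place_of(p,"bottle_1"): print(r,onz(p,r["uv"],0).round(1))
t=cam("top"); cv2.imwrite("pics/t9.png",cv2.resize(t["img"][130:250,200:380,::-1],None,fx=4,fy=4,interpolation=cv2.INTER_CUBIC))
E
```

```text
time_s: 10.0
tcp_pos: [594.5, 156.7, 235.3]
eef_rot: [0.649, -0.649, -0.28, 0.28]
ft_force: [1.0, 0.8, 0.8]
grip_width: 85.5
time_s: 10.2
tcp_pos: [593.8, 154.9, 213.1]
eef_rot: [0.649, -0.649, -0.279, 0.282]
ft_force: [-1.0, -0.8, -0.1]
grip_width: 85.5
[594.2 154.1 214.4] [-0.7 -0.1 -0. ] 85.6728670966728
{'uv': [284.0, 16.7], 'confidence': 0.97} [511.3 270.1   0. ]
{'uv': [216.9, 228.5], 'confidence': 0.63} [629.1  54.5   0. ]
{'uv': [261.0, 158.8], 'confidence': 0.6} [601.9 154.1  -0. ]
{'uv': [40.6, 294.7], 'confidence': 0.58} [ 537.  -185.8    0. ]
```

View pics/w9.png

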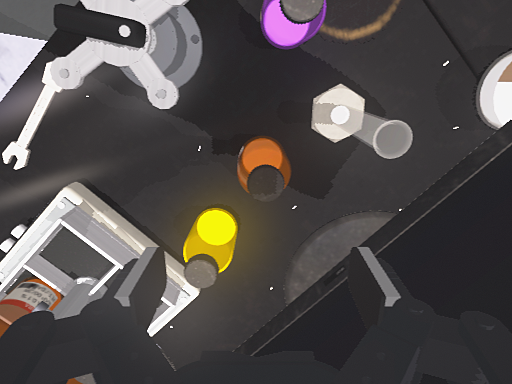

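View pics/t9.png

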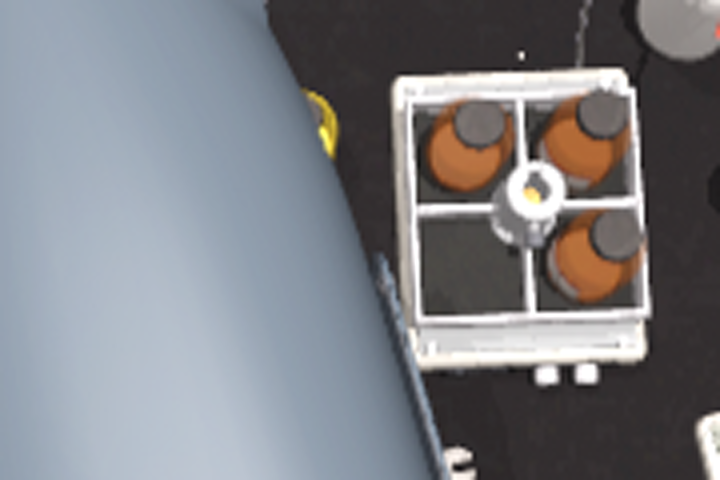

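```bash
python3 - <<'E'
from h import *
p=cam("wrist")
print(onz(p,(265.5,182),105),onz(p,(263,161),0), proj(p,[594,154,0]),proj(p,[594,154,105]))
E
```

```text
[601.15120062 158.71008347 105.        ] [607.82404105 152.3036038    0.        ] [255.81841716 151.47517737] [255.49377784 179.76654595]
```

```bash
python3 -m jog '[[0.0055,0.0025,-0.02,0,0,0,-1],[0,0,-0.035,0,0,0,-1],[0,0,-0.045,0,0,0,-1],[0,0,-0.04,0,0,0,-1],[0,0,-0.025,0,0,0,-1],[0,0,-0.01,0,0,0,-1],[0,0,0,0,0,0,-1]]'; python3 - <<'E'
from h import *
p=cam("wrist"); cv2.imwrite("pics/w10.png",p["img"][:,:,::-1]);s=read_state();print(s["tcp_pos"].round(1),s["ft_force"].round(1))
E
```

```text
time_s: 11.1
tcp_pos: [600.3, 156.0, 40.1]
eef_rot: [0.649, -0.649, -0.279, 0.28]
ft_force: [0.1, 0.3, -0.1]
grip_width: 85.3
[601.  156.3  41.4] [ 0.7 -0.2  0.4]
```

View pics/w10.png

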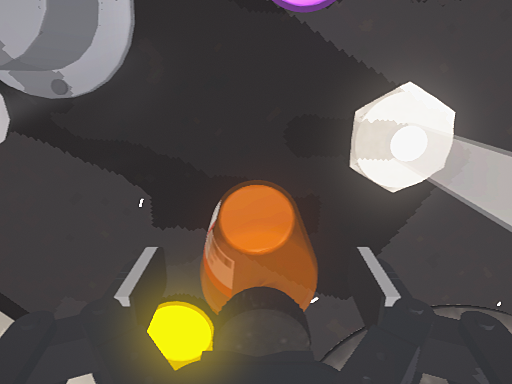

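```bash
python3 -m jog '[[0,0,-0.003,0,0,0,-1],[0,0,0,0,0,0,1],[0,0,0,0,0,0,1],[0,0,0,0,0,0,1],[0,0,0,0,0,0,1],[0,0,0,0,0,0,1],[0,0,0,0,0,0,1]]';python3 -m jog '[[0,0,0.02,0,0,0,1],[0,0,0.03,0,0,0,1],[0,0,0.04,0,0,0,1],[0,0,0.04,0,0,0,1],[0,0,0.04,0,0,0,1],[-0.005,-0.01,0.04,0,0,0,1]]'
```

```text
time_s: 11.85
tcp_pos: [600.8, 156.7, 38.4]
eef_rot: [-0.649, 0.649, 0.28, -0.28]
ft_force: [-2.3, -1.1, 10.3]
grip_width: 49.5
time_s: 12.45
tcp_pos: [595.2, 147.2, 249.0]
eef_rot: [0.649, -0.649, -0.28, 0.28]
ft_force: [0.8, -0.2, -1.8]
grip_width: 49.7
```

```bash
python3 -m jog '[[-0.01,-0.03,0,0,0,0,1],[-0.01,-0.04,0,0,0,0,1],[-0.015,-0.04,0,0,0,0,1],[-0.015,-0.04,0,0,0,0,1],[-0.0095,-0.03,0,0,0,0,1],[0,-0.02,0,0,0,0,1],[0,0,0,0,0,0,1],[0,0,0,0,0,0,1]]'; python3 - <<'E'
from h import *
p=cam("wrist"); cv2.imwrite("pics/w11.png",p["img"][:,:,::-1]);s=read_state();print(s["tcp_pos"].round(1),s["ft_force"].round(1),s["grip_width"])
for t,z in(("hub_mouth",116),("cell_near",48),("cell_far",48),("shaker",0)):
    for r in place_of(p,t)[:2]: print(t,r,onz(p,r["uv"],z).round(1))
t=cam("top"); cv2.imwrite("pics/t11.png",cv2.resize(t["img"][130:250,200:380,::-1],None,fx=4,fy=4,interpolation=cv2.INTER_CUBIC))
t=cam("scene"); cv2.imwrite("pics/s11.png",cv2.resize(t["img"][100:280,200:400,::-1],None,fx=4,fy=3.3,interpolation=cv2.INTER_CUBIC))
E
```

```text
time_s: 13.25
tcp_pos: [535.9, -53.5, 247.5]
eef_rot: [0.649, -0.649, -0.28, 0.28]
ft_force: [-0.3, 0.2, -2.6]
grip_width: 49.6
[536.  -53.  247.4] [-0.5  0.6 -1.7] 49.923973319529736
cell_near {'uv': [254.6, 155.9], 'confidence': 0.95} [534.9 -54.6  48. ]
cell_far {'uv': [210.0, 201.2], 'confidence': 0.34} [ 538.3 -128.5   48. ]
shaker {'uv': [257.2, 188.2], 'confidence': 0.56} [576.4 -89.9   0. ]
```

View pics/w11.png

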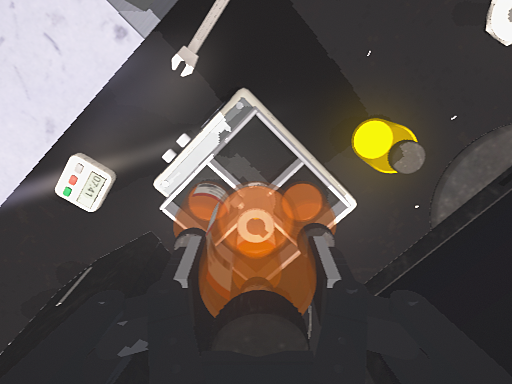

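View pics/s11.png

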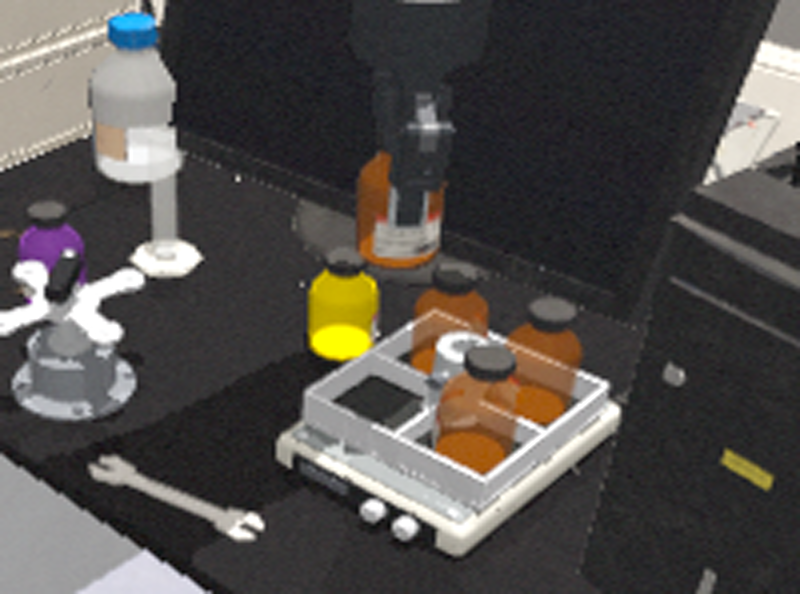

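```bash
python3 -m jog '[[0,0,-0.03,0,0,0,1],[0,0,-0.04,0,0,0,1],[0,0,-0.04,0,0,0,1],[0,0,-0.025,0,0,0,1],[0,0,-0.015,0,0,0,1],[0,0,-0.005,0,0,0,1],[0,0,0,0,0,0,1]]';  python3 - <<'E'
from h import *
p=cam("wrist"); cv2.imwrite("pics/w12.png",p["img"][:,:,::-1])
p=cam("scene"); cv2.imwrite("pics/s12.png",cv2.resize(p["img"][120:290,240:420,::-1],None,fx=4,fy=3.5))
s=read_state();print(s["tcp_pos"].round(1),s["ft_force"].round(1),s["grip_width"])
E
```

```text
time_s: 14.3
tcp_pos: [535.7, -53.2, 92.1]
eef_rot: [0.649, -0.649, -0.28, 0.28]
ft_force: [0.8, 0.3, -1.6]
grip_width: 49.4
[536.5 -53.3  93.3] [ 0.3 -0.7 -1.6] 49.04519765539681
```

View pics/w12.png

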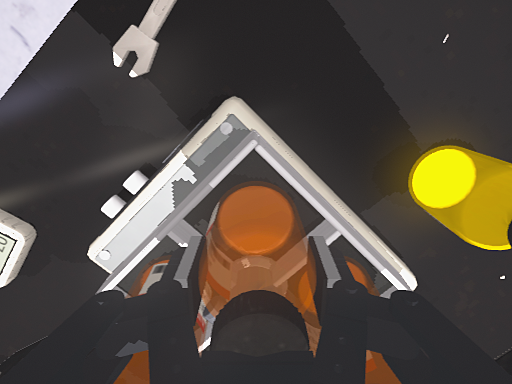

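View pics/s12.png

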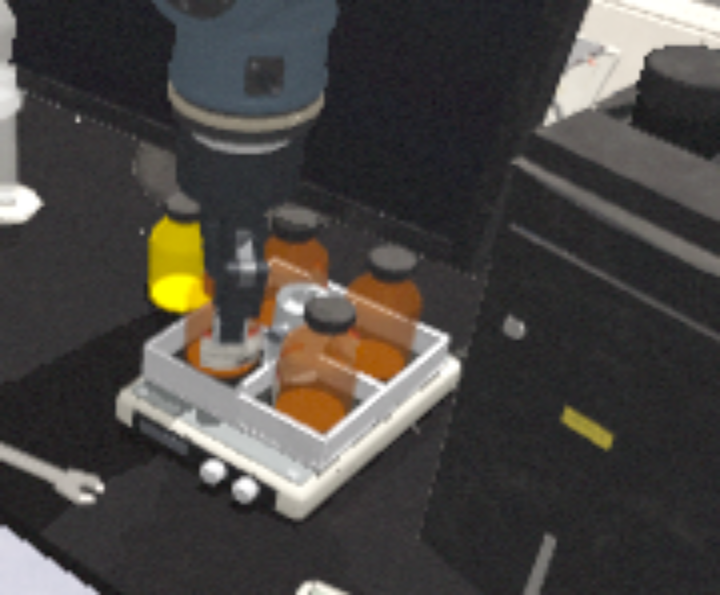

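```bash
python3 -m jog '[[0,0,-0.003,0,0,0,1],[0,0,-0.002,0,0,0,1],[0,0,-0.002,0,0,0,1],[0,0,0,0,0,0,1]]';  python3 -m jog '[[0,0,0,0,0,0,0.0],[0,0,0,0,0,0,-0.2],[0,0,0,0,0,0,-0.5],[0,0,0,0,0,0,-0.5]]'; python3 -m jog '[[0,0,0.02,0,0,0,-0.5],[0,0,0.045,0,0,0,-0.5],[0,0,0.045,0,0,0,-0.5],[-0.01,0.02,0.045,0,0,4,-1],[-0.015,0.04,0.03,0,0,8,-1],[-0.015,0.04,0,0,0,8,-1],[-0.015,0.04,0,0,0,8,-1],[-0.015,0.04,0,0,0,8,-1]]';  python3 - <<'E'
from h import *
p=cam("wrist"); cv2.imwrite("pics/w13.png",p["img"][:,:,::-1])
s=read_state();print(s["tcp_pos"].round(1),s["ft_force"].round(1),s["grip_width"],s["joint_positions"].round(2))
p=cam("top"); cv2.imwrite("pics/t13.png",cv2.resize(p["img"][130:270,180:380,::-1],None,fx=4,fy=4,interpolation=cv2.INTER_CUBIC))
E
```

```text
time_s: 14.8
tcp_pos: [536.3, -53.4, 86.4]
eef_rot: [-0.649, 0.65, 0.28, -0.28]
ft_force: [-5.1, 0.0, 15.3]
grip_width: 49.4
time_s: 15.2
tcp_pos: [536.0, -53.4, 85.3]
eef_rot: [-0.649, 0.649, 0.28, -0.28]
ft_force: [-0.4, 0.0, -0.1]
grip_width: 63.5
time_s: 16.0
tcp_pos: [465.9, 126.2, 269.0]
eef_rot: [-0.53, 0.53, 0.469, -0.468]
ft_force: [0.4, 0.1, 0.0]
grip_width: 85.6
[464.  130.8 269.1] [-0.6  4.5  0.9] 85.60103029228706 [0.27 0.17 0.01 1.41 0.   0.38]
```

View pics/w13.png

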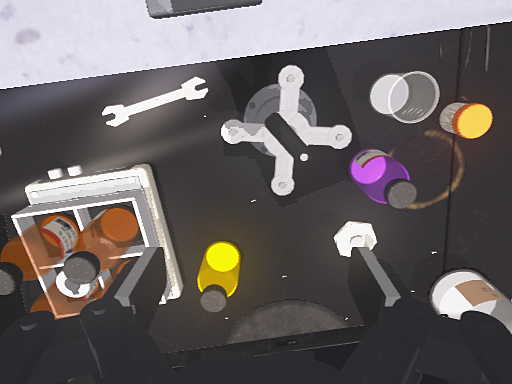

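View pics/t13.png

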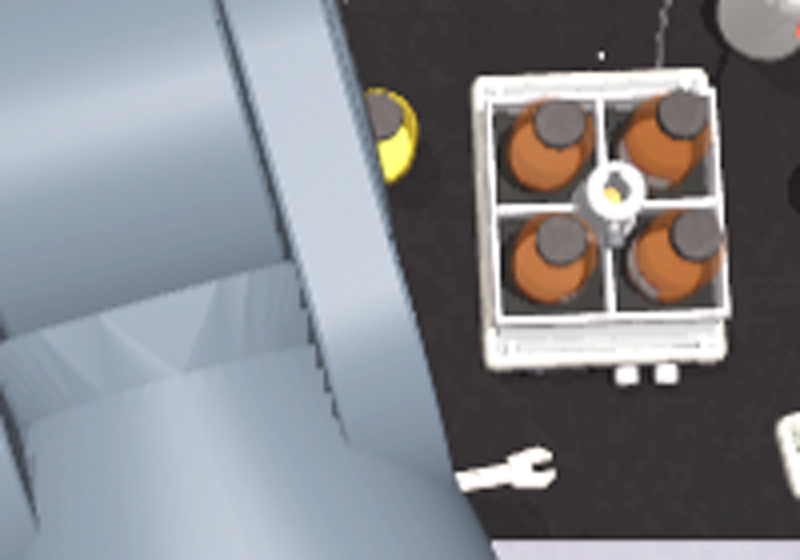

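```bash
python3 - <<'E'
from h import *
p=cam("wrist");s=read_state();print(s["tcp_pos"].round(1))
for t,z in(("grip",124),("retainer",50),("stand",0)):
    for r in place_of(p,t)[:2]: print(t,r,onz(p,r["uv"],z).round(1))
cv2.imwrite("pics/w14.png",cv2.resize(p["img"][50:210,210:370,::-1],None,fx=4,fy=4,interpolation=cv2.INTER_CUBIC))
E
```

```text
[465.9 126.7 268.9]
grip {'uv': [286.2, 141.5], 'confidence': 0.78} [442.6 158.9 124. ]
grip {'uv': [351.0, 237.7], 'confidence': 0.64} [547.6 214.9 124. ]
retainer {'uv': [116.6, 224.4], 'confidence': 0.7} [536.5 -54.7  50. ]
retainer {'uv': [278.4, 129.2], 'confidence': 0.68} [442.9 156.7  50. ]
stand {'uv': [280.9, 120.6], 'confidence': 0.83} [440.6 163.3   0. ]
stand {'uv': [284.7, 138.8], 'confidence': 0.23} [464.4 166.    0. ]
```

View pics/w14.png

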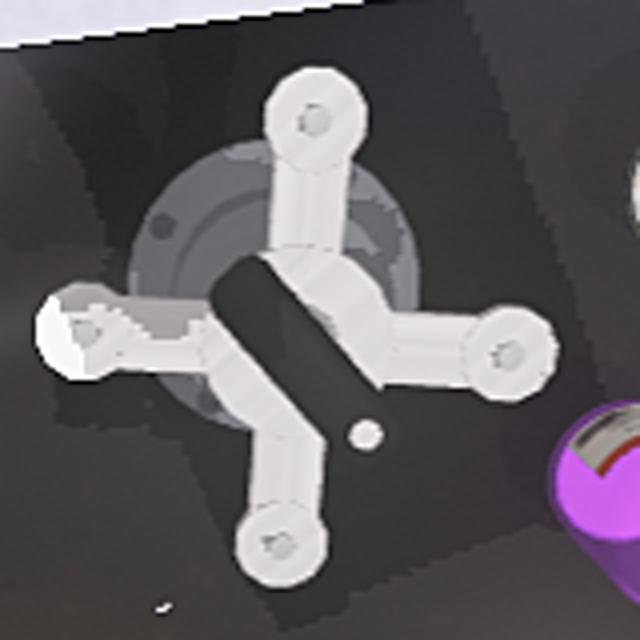

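```bash
python3 - <<'E'
from h import *
p=cam("wrist")
f=lambda x,y:((x+.5)/4-.5+210,(y+.5)/4-.5+50)
A=np.array([onz(p,f(*a),100)[:2] for a in[(316,119),(509,354),(282,546),(86,332)]])
c=A.mean(0);print(c,[ (np.linalg.norm(a-c).round(1),np.degrees(np.arctan2(*(a-c)[::-1])).round(1)) for a in A])
a=onz(p,f(265,257),134);b=onz(p,f(383,388),134);print(np.degrees(np.arctan2(*(b-a)[[1,0]])))
a=onz(p,f(218,315),134);b=onz(p,f(325,442),134);print(np.degrees(np.arctan2(*(b-a)[[1,0]])))
print(onz(p,f(366,435),134))
E
```

```text
[443.45121956 154.98812146] [(np.float64(52.1), np.float64(169.6)), (np.float64(51.7), np.float64(79.7)), (np.float64(52.3), np.float64(-10.4)), (np.float64(51.7), np.float64(-100.6))]
35.65065689655709
32.99556683557283
[459.37053441 165.76326714 134.        ]
```

```bash
python3 -m jog '[[-0.005,0.006,-0.01,0,0,7,-1],[-0.005,0.006,-0.015,0,0,7,-1],[-0.005,0.006,-0.015,0,0,7,-1],[-0.005,0.006,-0.015,0,0,7,-1],[-0.0035,0.0073,-0.015,0,0,7,-1],[0,0,0,0,0,7.1,-1],[0,0,0,0,0,0,-1],[0,0,0,0,0,0,-1]]';  python3 - <<'E'
from h import *
p=cam("wrist"); cv2.imwrite("pics/w15.png",p["img"][:,:,::-1])
s=read_state();print(s["tcp_pos"].round(1),s["ft_force"].round(1),s["grip_width"],s["joint_positions"].round(2))
for t,z in(("grip",124),("retainer",50),("stand",0)):
    for r in place_of(p,t)[:2]: print(t,r,onz(p,r["uv"],z).round(1))
E
```

```text
time_s: 17.15
tcp_pos: [443.6, 155.5, 199.0]
eef_rot: [-0.329, 0.33, 0.626, -0.626]
ft_force: [0.6, -0.4, 0.6]
grip_width: 85.3
[443.6 155.6 199.1] [-0.7  0.7 -0.6] 85.30654602114514 [ 0.34  0.16 -0.18  1.23 -0.   -0.26]
grip {'uv': [260.6, 196.0], 'confidence': 0.9} [442.5 158.5 124. ]
retainer {'uv': [259.8, 169.6], 'confidence': 0.94} [443.7 159.4  50. ]
stand {'uv': [261.7, 153.8], 'confidence': 0.82} [439.5 159.5   0. ]
stand {'uv': [397.8, 268.8], 'confidence': 0.26} [463.9 381.3  -0. ]
```

View pics/w15.png

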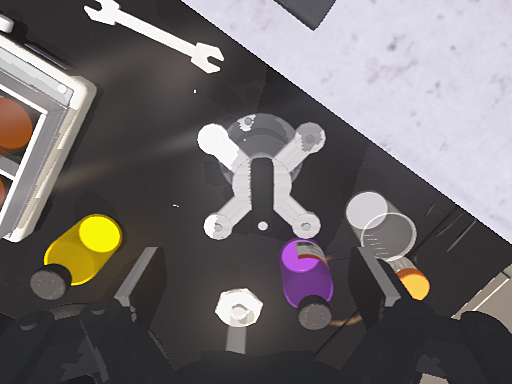

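```bash
python3 -m jog '[[-0.001,0.0025,-0.02,0,0,0,-1],[0,0,-0.03,0,0,0,-1],[0,0,-0.025,0,0,0,-1],[0,0,-0.013,0,0,0,-1],[0,0,-0.005,0,0,0,-1],[0,0,0,0,0,0,-1]]';  python3 - <<'E'
from h import *
p=cam("wrist"); cv2.imwrite("pics/w16.png",p["img"][:,:,::-1])
s=read_state();print(s["tcp_pos"].round(1),s["ft_force"].round(1),s["grip_width"])
E
```

```text
time_s: 17.95
tcp_pos: [442.0, 158.5, 105.7]
eef_rot: [0.328, -0.328, -0.626, 0.627]
ft_force: [-0.1, -0.1, 0.8]
grip_width: 86.0
[442.4 158.7 106.3] [-0.2 -0.4  0.8] 85.3577025758182
```

View pics/w16.png

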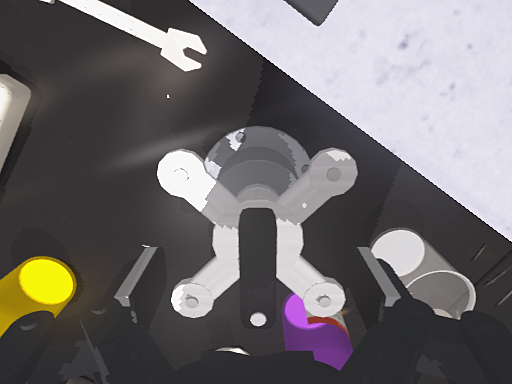

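```bash
python3 -m jog '[[0,0,0,0,0,0,0],[0,0,0,0,0,0,1],[0,0,0,0,0,0,1],[0,0,0,0,0,0,1],[0,0,0,0,0,0,1],[0,0,0,0,0,0,1],[0,0,0,0,0,0,1],[0,0,0,0,0,0,1],[0,0,0,0,0,0,1]]';  python3 - <<'E'
from h import *
p=cam("wrist"); cv2.imwrite("pics/w17.png",p["img"][:,:,::-1])
s=read_state();print(s["tcp_pos"].round(1),s["ft_force"].round(1),s["torque"].round(2),s["grip_width"])
E
```

```text
time_s: 18.9
tcp_pos: [442.2, 158.7, 106.1]
eef_rot: [-0.328, 0.328, 0.627, -0.626]
ft_force: [-1.4, 0.7, 6.6]
grip_width: 15.0
[442.2 158.8 106.1] [-0.5 -0.3  5.7] [ 0.01  0.32 -0.02] 15.339336401674887
```

View pics/w17.png

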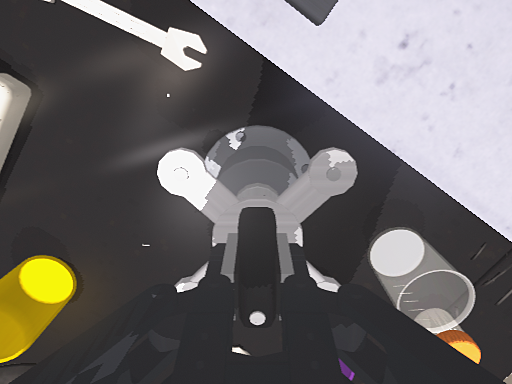

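```bash
python3 -m jog '[[0,0,0.015,0,0,0,1],[0,0,0.025,0,0,0,1],[0,0,0.03,0,0,0,1],[0,0,0.03,0,0,0,1],[0,0,0.03,0,0,0,1],[0,0,0.025,0,0,0,1],[0,0,0,0,0,0,1]]';  python3 - <<'E'
from h import *
p=cam("wrist"); cv2.imwrite("pics/w18.png",p["img"][:,:,::-1])
s=read_state();print(s["tcp_pos"].round(1),s["ft_force"].round(1),s["torque"].round(2),s["grip_width"])
p=cam("scene"); cv2.imwrite("pics/s18.png",cv2.resize(p["img"][100:250,140:300,::-1],None,fx=4,fy=4,interpolation=cv2.INTER_CUBIC))
s=read_state();T=s["tcp_pos"]
for t in ("shaft_tip","grip","retainer"):
    for r in place_of(p,t)[:2]: print(t,r, proj(p,T+[0,0,{"shaft_tip":-95,"grip":17,"retainer":-57}[t]]))
E
```

```text
time_s: 19.65
tcp_pos: [443.2, 159.0, 263.6]
eef_rot: [-0.327, 0.329, 0.628, -0.625]
ft_force: [0.3, 0.5, -2.3]
grip_width: 14.7
[442.7 158.8 261.6] [-0.1 -0.1 -2.8] [-0.01 -0.01 -0.03] 15.061208022416018
shaft_tip {'uv': [215.7, 169.4], 'confidence': 0.63} [214.56410437 170.35041509]
grip {'uv': [208.9, 134.4], 'confidence': 0.89} [211.46273226 133.96560798]
retainer {'uv': [213.8, 158.9], 'confidence': 0.85} [213.56141789 158.58705591]
```

View pics/s18.png

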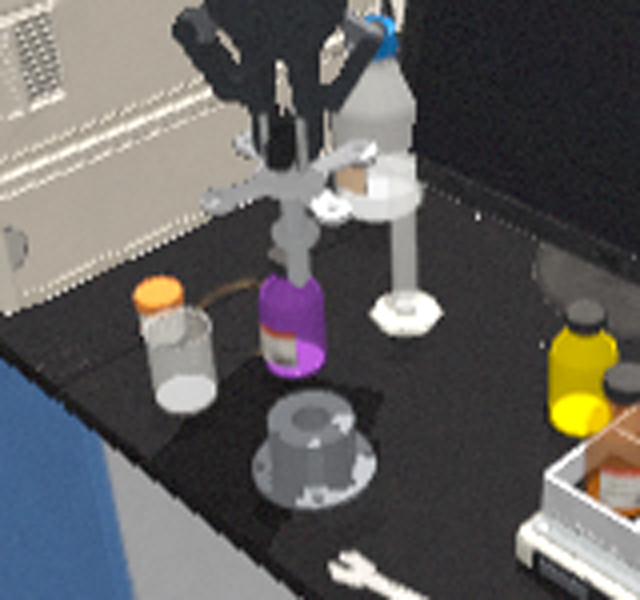

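View pics/w18.png

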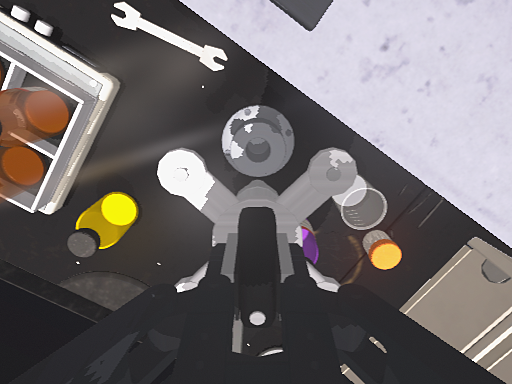

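```bash
python3 -m jog '[[0.0065,-0.0188,0,0,0,-2,1],[0.0165,-0.03,0,0,0,-4,1],[0.0165,-0.03,0,0,0,-4,1],[0.0165,-0.03,0,0,0,-4,1],[0.0165,-0.03,0,0,0,-4,1],[0.0165,-0.03,0,0,0,-4,1],[0.0165,-0.03,0,0,0,-4,1],[0.0165,-0.03,0,0,0,-4,1],[0.01,-0.02,0,0,0,-3.1,1],[0,0,0,0,0,0,1]]'; python3 -m jog '[[0,0,0,0,0,0,1],[0,0,0,0,0,0,1]]';  python3 - <<'E'
from h import *
p=cam("wrist"); cv2.imwrite("pics/w19.png",p["img"][:,:,::-1])
s=read_state();print(s["tcp_pos"].round(1),s["ft_force"].round(1),s["torque"].round(2),s["grip_width"]);print(pose(s)[:3,:3].round(3))
for t,z in(("hub_mouth",116),("cell_near",48),("cell_far",48),("shaker",0)):
    for r in place_of(p,t)[:2]: print(t,r,onz(p,r["uv"],z).round(1))
T=s["tcp_pos"]
for n in("scene","top"):
  p=cam(n); sl=(slice(100,260),slice(240,400)) if n=="scene" else (slice(110,250),slice(260,400))
  cv2.imwrite(f"pics/{n}19.png",cv2.resize(p["img"][sl][:,:,::-1],None,fx=4,fy=4,interpolation=cv2.INTER_CUBIC))
  for t in ("shaft_tip","grip","retainer","hub_mouth"):
    for r in place_of(p,t)[:2]: print(n,t,r, proj(p,T+[0,0,{"shaft_tip":-95,"grip":17,"retainer":-57,"hub_mouth":116-T[2]}[t]]))
E
```

```text
time_s: 20.9
tcp_pos: [574.4, -92.5, 259.0]
eef_rot: [0.494, -0.493, -0.505, 0.507]
ft_force: [0.3, 1.7, -1.6]
grip_width: 14.7
time_s: 21.1
tcp_pos: [573.6, -89.5, 260.4]
eef_rot: [0.493, -0.492, -0.507, 0.508]
ft_force: [0.2, 0.3, -2.1]
grip_width: 15.3
[573.7 -89.4 260.7] [-0.   0.1 -3. ] [-0.03 -0.02 -0.02] 14.986151003621833
[[-0.03 -0.   -1.  ]
 [ 1.    0.   -0.03]
 [ 0.   -1.    0.  ]]
hub_mouth {'uv': [254.9, 165.7], 'confidence': 0.74} [570.3 -90.6 116. ]
hub_mouth {'uv': [257.5, 207.1], 'confidence': 0.7} [611.8 -86.9 116. ]
cell_far {'uv': [125.8, 4.1], 'confidence': 0.35} [ 428.5 -221.7   48. ]
shaker {'uv': [256.7, 145.2], 'confidence': 0.63} [575.1 -88.8   0. ]
scene grip {'uv': [324.3, 152.8], 'confidence': 0.74} [322.65156994 150.9591473 ]
scene retainer {'uv': [319.3, 173.5], 'confidence': 0.64} [319.291298   176.46171585]
scene retainer {'uv': [317.8, 189.8], 'confidence': 0.22} [319.291298   176.46171585]
scene hub_mouth {'uv': [316.8, 207.0], 'confidence': 0.71} [315.72464147 203.530627  ]
top grip {'uv': [347.2, 161.1], 'confidence': 0.73} [344.46466448 160.97865851]
top retainer {'uv': [335.0, 170.7], 'confidence': 0.45} [339.06907916 168.68509648]
top hub_mouth {'uv': [333.9, 174.9], 'confidence': 0.73} [333.62298976 176.46366871]
```

View pics/w19.png

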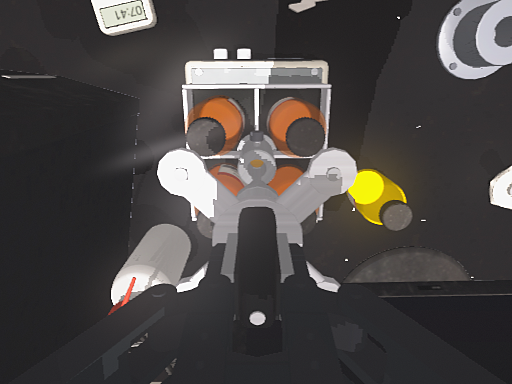

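View pics/scene19.png

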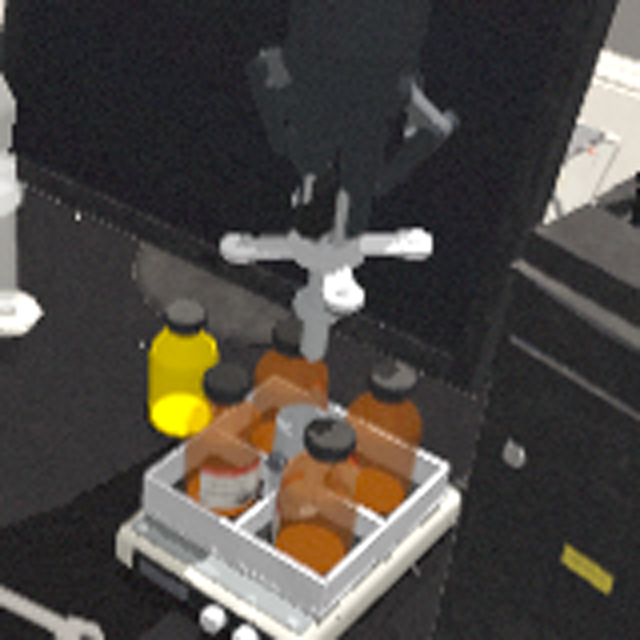

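View pics/top19.png

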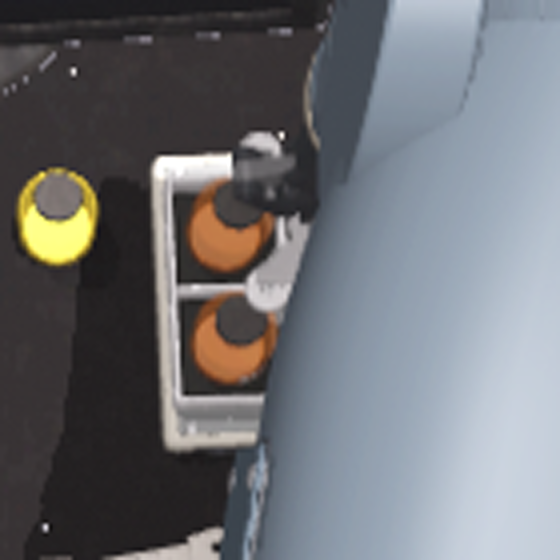

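```bash
python3 - <<'E'
from h import *
p=cam("wrist"); cv2.imwrite("pics/w20.png",cv2.resize(p["img"][50:240,160:360,::-1],None,fx=4,fy=3.15*1,interpolation=cv2.INTER_CUBIC))
s=read_state();T=pose(s);print(s["tcp_pos"])
for n,X in(("tip",[0,95,0]),("origin",[0,57,0])):
    Xw=T[:3,:3]@X+T[:3,3];print(n,Xw.round(1),proj(p,Xw))
print(proj(p,[572.5,-88.8,116]))
E
```

```text
[574.09992212 -90.22532595 260.80296672]
tip [574.1 -90.2 165.8] [255.87237803 186.41973699]
origin [574.1 -90.2 203.8] [255.73298415 204.93773047]
[257.59071448 167.29818218]
```

View pics/w20.png

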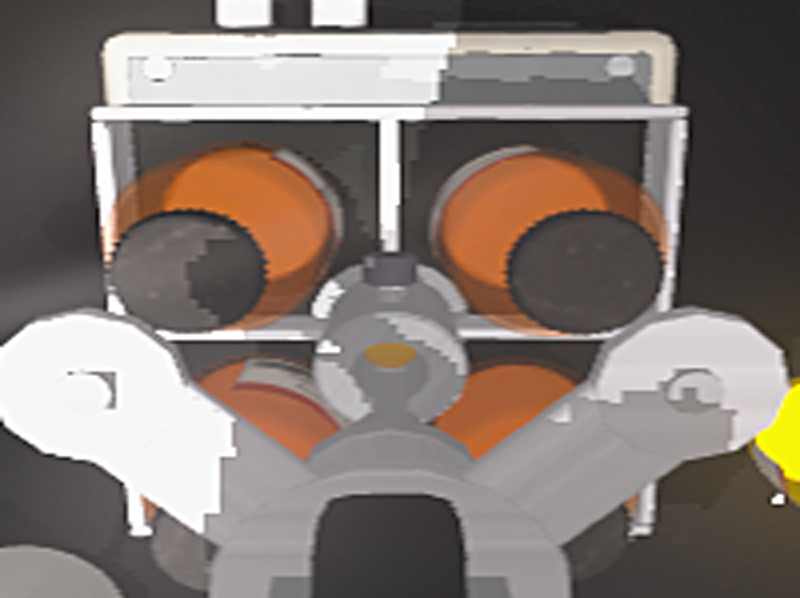

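```bash
python3 -m jog '[[-0.001,0,-0.015,0,0,0,1],[0,0,-0.02,0,0,0,1],[0,0,-0.01,0,0,0,1],[0,0,0,0,0,0,1],[0,0,0,0,0,0,1]]';  python3 - <<'E'
from h import *
p=cam("wrist"); cv2.imwrite("pics/w21.png",cv2.resize(p["img"][50:240,160:360,::-1],None,fx=4,fy=3.15*1,interpolation=cv2.INTER_CUBIC))
s=read_state();print(s["tcp_pos"].round(1),s["ft_force"].round(1),s["torque"].round(2))
p=cam("scene"); cv2.imwrite("pics/s21.png",cv2.resize(p["img"][120:250,260:390,::-1],None,fx=4.5,fy=4.5,interpolation=cv2.INTER_CUBIC))
E
```

```text
time_s: 22.4
tcp_pos: [573.2, -90.2, 216.4]
eef_rot: [-0.493, 0.493, 0.507, -0.507]
ft_force: [0.3, 0.8, -1.9]
grip_width: 15.3
[573.5 -90.2 216.7] [-0.4 -0.  -1.9] [-0.02 -0.02 -0.03]
```

View pics/w21.png

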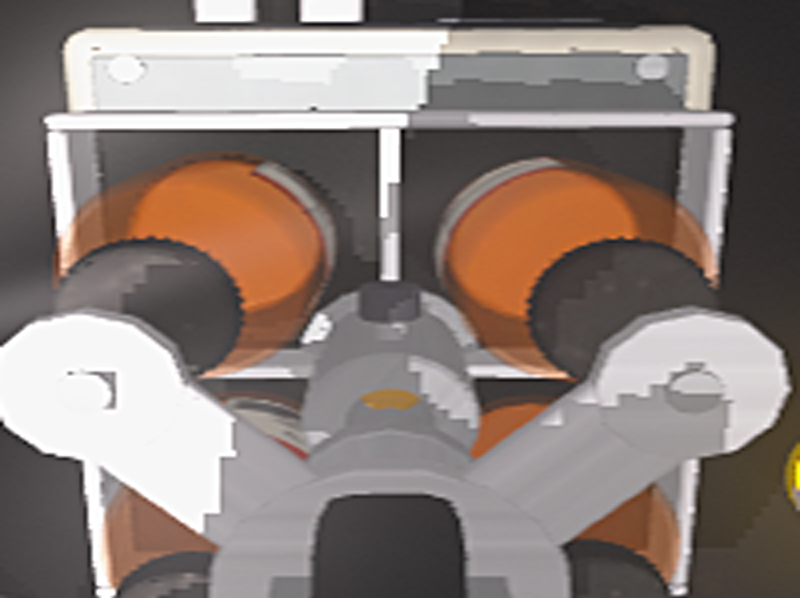

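View pics/s21.png

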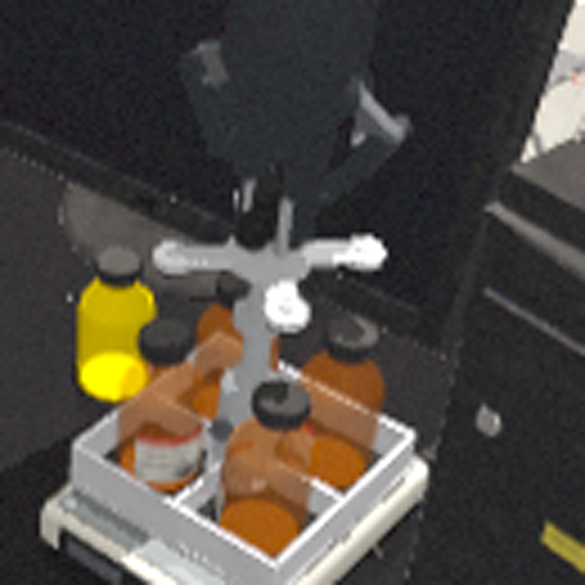

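```bash
python3 -m jog '[[0,0,-0.004,0,0,0,1],[0,0,-0.003,0,0,0,1],[0,0,-0.003,0,0,0,1],[0,0,0,0,0,0,1]]'; python3 - <<'E'
from h import *
s=read_state();print(s["torque"].round(2))
E
```

```text
time_s: 22.9
tcp_pos: [572.9, -90.1, 205.3]
eef_rot: [0.493, -0.493, -0.507, 0.507]
ft_force: [-0.0, -1.0, -2.0]
grip_width: 15.1
[0.03 0.   0.05]
```

```bash
python3 -m jog '[[0,0,-0.003,0,0,0,1],[0,0,-0.002,0,0,0,1],[0,0,-0.002,0,0,0,1],[0,0,0,0,0,0,1]]'; python3 - <<'E'
from h import *
s=read_state();print(s["torque"].round(2))
E
python3 -m jog '[[0,0,-0.002,0,0,0,1],[0,0,0,0,0,0,1]]'; python3 - <<'E'
from h import *
s=read_state();print(s["torque"].round(2))
E
```

```text
time_s: 23.3
tcp_pos: [573.0, -90.2, 198.5]
eef_rot: [0.493, -0.493, -0.507, 0.507]
ft_force: [-0.3, -0.4, -1.4]
grip_width: 15.1
[-0.03  0.    0.01]
time_s: 23.5
tcp_pos: [573.0, -90.1, 196.6]
eef_rot: [0.493, -0.493, -0.507, 0.507]
ft_force: [0.2, 0.8, -1.6]
grip_width: 15.0
[-0.01 -0.02  0.04]
```

```bash
python3 -m jog '[[0,0,-0.002,0,0,0,1],[0,0,-0.002,0,0,0,1],[0,0,0,0,0,0,1]]'; python3 - <<'E'
from h import *
s=read_state();print(s["torque"].round(2))
p=cam("wrist"); cv2.imwrite("pics/w22.png",cv2.resize(p["img"][50:240,160:360,::-1],None,fx=4,fy=3.15*1,interpolation=cv2.INTER_CUBIC))
E
```

```text
time_s: 23.8
tcp_pos: [572.9, -90.1, 192.5]
eef_rot: [0.493, -0.493, -0.507, 0.507]
ft_force: [-1.1, 0.8, -2.6]
grip_width: 15.4
[-0.01 -0.03  0.01]
```

View pics/w22.png

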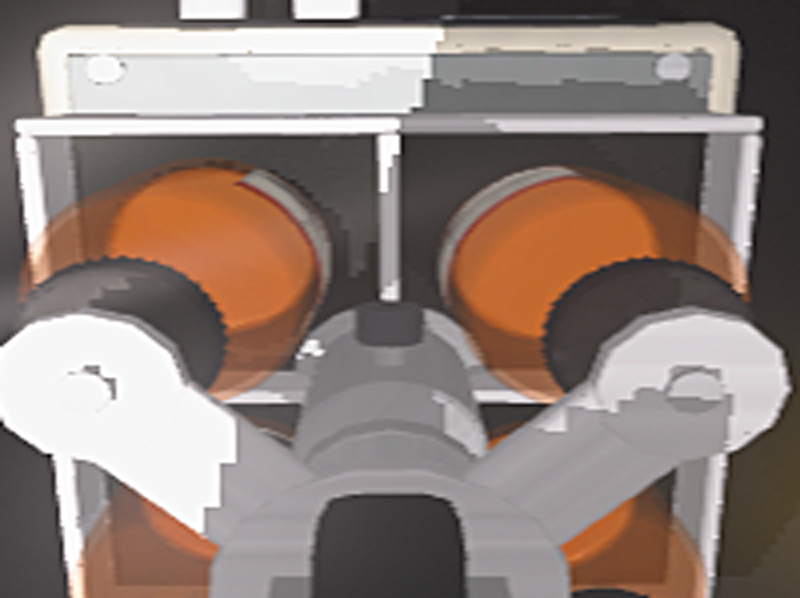

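The key has entered the keyway: it is 5 mm below the face with no contact force. Continuing down.

```bash
python3 -m jog '[[0,0,-0.003,0,0,0,1],[0,0,-0.003,0,0,0,1],[0,0,-0.003,0,0,0,1],[0,0,0,0,0,0,1]]'; python3 -m jog '[[0,0,-0.002,0,0,0,1],[0,0,-0.002,0,0,0,1],[0,0,0,0,0,0,1]]'; python3 -m jog '[[0,0,-0.002,0,0,0,1],[0,0,-0.002,0,0,0,1],[0,0,0,0,0,0,1]]'; python3 - <<'E'
from h import *
s=read_state();print(s["torque"].round(2),s["ft_force"].round(1))
E
```

```text
time_s: 24.25
tcp_pos: [572.8, -90.1, 183.2]
eef_rot: [0.493, -0.492, -0.507, 0.507]
ft_force: [0.5, 0.8, -2.1]
grip_width: 15.0
time_s: 24.55
tcp_pos: [573.2, -90.2, 179.8]
eef_rot: [-0.493, 0.493, 0.507, -0.507]
ft_force: [0.5, -0.8, -0.1]
grip_width: 15.1
time_s: 24.85
tcp_pos: [573.2, -90.2, 175.8]
eef_rot: [-0.493, 0.493, 0.507, -0.507]
ft_force: [0.6, -0.6, 3.7]
grip_width: 15.5
[-0.02 -0.01  0.04] [ 0.6 -0.6  3.7]
```

```bash
python3 -m jog '[[0,0,-0.0015,0,0,0,1],[0,0,-0.0015,0,0,0,1],[0,0,0,0,0,0,1],[0,0,0,0,0,0,1]]'; python3 -m jog '[[0,0,-0.001,0,0,0,1],[0,0,0,0,0,0,1]]'; python3 - <<'E'
from h import *
s=read_state();print(s["torque"].round(2),s["ft_force"].round(1))
E
```

```text
time_s: 25.25
tcp_pos: [573.2, -90.2, 173.0]
eef_rot: [-0.493, 0.493, 0.507, -0.507]
ft_force: [-0.8, -1.1, 4.9]
grip_width: 15.1
time_s: 25.45
tcp_pos: [573.3, -90.2, 172.2]
eef_rot: [-0.493, 0.493, 0.507, -0.507]
ft_force: [-0.4, -0.8, 7.0]
grip_width: 14.8
[ 0.04  0.1  -0.05] [-0.4 -0.8  7. ]
```

```bash
python3 -m jog '[[0,0,-0.001,0,0,0,1],[0,0,0,0,0,0,1],[0,0,0,0,0,0,1]]'; python3 -m jog '[[0,0,-0.001,0,0,0,1],[0,0,0,0,0,0,1],[0,0,0,0,0,0,1]]'; python3 - <<'E'
from h import *
s=read_state();print(s["torque"].round(2),s["ft_force"].round(1))
E
```

```text
time_s: 25.75
tcp_pos: [573.5, -90.2, 172.1]
eef_rot: [-0.492, 0.493, 0.508, -0.507]
ft_force: [-4.4, 0.9, 18.8]
grip_width: 14.7
time_s: 26.05
tcp_pos: [573.7, -90.2, 172.1]
eef_rot: [-0.492, 0.494, 0.508, -0.507]
ft_force: [-7.8, 1.5, 29.5]
grip_width: 15.1
[ 0.28  1.79 -0.02] [-7.8  1.5 29.5]
```

```bash
python3 -m jog '[[0,0,0.0005,0,0,0,1],[0,0,0,0,0,0,1],[0,0,0,0,0,0,1],[0,0,0,0,0,0,1],[0,0,0,0,0,0,1]]'; python3 - <<'E'
from h import *
s=read_state();print(s["torque"].round(2),s["ft_force"].round(1),s["tcp_pos"].round(1),s["grip_width"]);print(pose(s)[:3,:3].round(3))
for n in("scene","wrist","top"):
  p=cam(n); im=p["img"][:,:,::-1]
  if n=="scene": cv2.imwrite("pics/s23.png",cv2.resize(im[110:290,160:400],None,fx=3.3,fy=3.3,interpolation=cv2.INTER_CUBIC))
  else: cv2.imwrite(f"pics/{n}23.png",im)
E
```

```text
time_s: 26.55
tcp_pos: [573.6, -90.2, 172.1]
eef_rot: [-0.492, 0.493, 0.508, -0.507]
ft_force: [-5.5, 1.3, 23.9]
grip_width: 15.0
[ 0.28  1.33 -0.01] [-5.5  1.3 23.9] [573.6 -90.2 172.1] 14.985957584679962
[[-0.029  0.002 -1.   ]
 [ 1.    -0.    -0.029]
 [-0.    -1.    -0.002]]
```

View pics/s23.png

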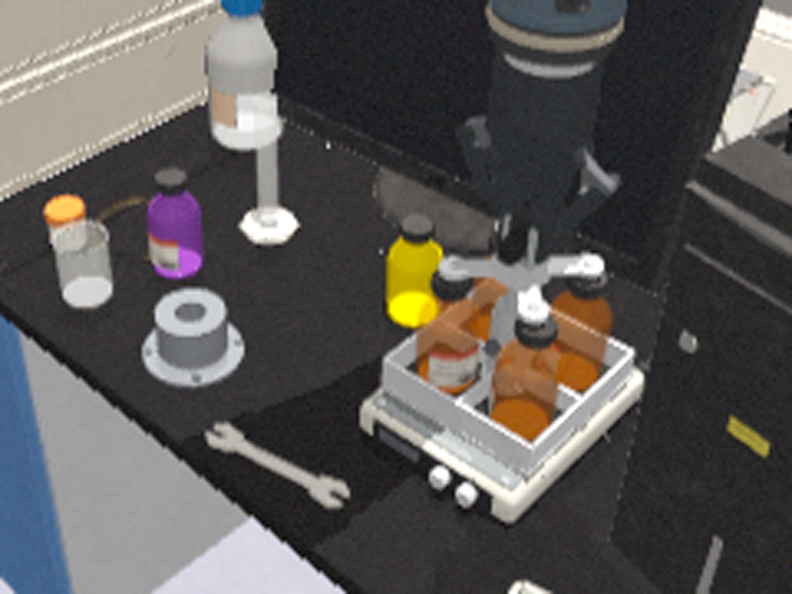

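View pics/wrist23.png

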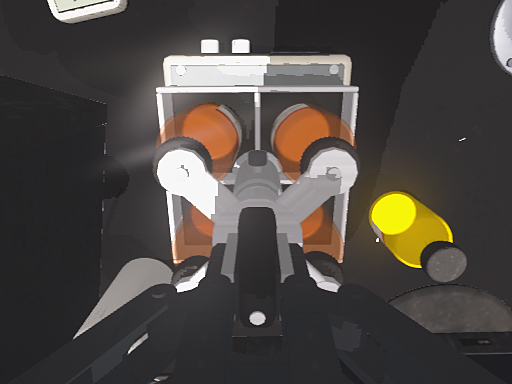

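View pics/top23.png

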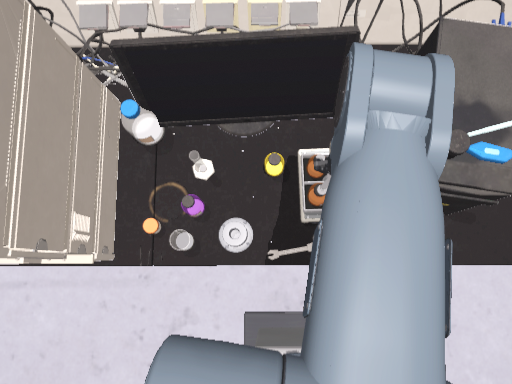

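All four bottles stand in the crate and the collar sits on the hub at about (257,165) in the wrist view. The arms lie over the caps, and the bystanders are where they were. Handing in.

```bash
python3 - <<'E'
from h import *
print(job_done()); s=read_state(); print(s["ft_force"].round(1),s["tcp_pos"].round(1),s["time_s"])
E
```

```text
the job is handed in; nothing more can be done
None
the job is handed in; nothing more can be done
```

The shaker is loaded and handed in at about 27 s of robot time, with the gripper still holding the retainer handle and pushing it home. `job_done()` gives no verdict.

- **Bottles:** I stood the left-hand amber bottle in the far cell and the other in the near cell, and released both. The top and scene pictures showed all four bottles upright in their cells.
- **Retainer:** I lifted it from the stand by the T-handle, turned it about 33 degrees on the way over and lowered it into the hub. The key went straight into the keyway with no contact force, so no searching turn was needed.
- **Seated:** The height rose 66.0 mm from stand to hub, exactly what the collar sitting on the hub should give. The last 2 mm of push raised the force to 29.5 N without the tool moving down any further. I eased it back slightly to a steady push of about 24 N.
- **Last checks:** The handle was gripped at about 15 mm, with a small sideways force of about 5.5 N and a moment of about 1.4 N m. In the last pictures, the other things that showed stood where they had been. The arm hid part of the top view.
- **Disagreements:** Measured tool positions differed from the commanded ones by 1–2 mm at times, and position estimates for the hub and bottles differed by a few millimetres between cameras. I used averages. The ejector's travel could not be read directly.

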